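# Hang the in-line screwdriver on the spring-balanced arm

## Task

Take the blue in-line screwdriver out of its dock by the orange knob and hang it by its flange in the fork of the yellow spring-balanced arm. Lower it slowly with the sinking arm until the arm carries its whole weight and has settled, and only then let go, so that the arm neither drops nor springs up. Leave the red-capped oil can standing where it is.

Things in the scene. Friction and masses are not known exactly. Their poses are not given: they have to be found in the camera images.
- driver_knob (a point): middle of the orange knob (round, upright, 24 mm thick, 53 mm tall) on top of a blue and black in-line screwdriver standing upright in its dock; grasp it here. This point is 24 mm below the knob's top, 34 mm above the underside of the flange. z runs up along the screwdriver. Weight 0.3 to 0.95 kg, not known beforehand
- driver_flange (a point): centre of the underside of the screwdriver's steel flange (34 mm across, 5 mm thick, just below the knob); this face rests on the fork. Below it: neck 10 mm thick and 30 mm long, body 36 mm thick and 80 mm long, chuck 14 mm thick and 20 mm long, whose tip is 130 mm below this point
- dock_rest (a point): where driver_flange is while the screwdriver stands in its dock (136 mm above the bench). The dock is a fixed round grey cup, 62 mm across and 54 mm tall on an 80 mm foot; lift straight up by 60 mm to clear it
- seat (a point): where driver_flange belongs: centre of the seat on the level top of the aluminium fork at the free end of the yellow arm, about 290 mm above the bench when empty. x points level into the slot, towards the column; z up. The fork is 8 mm thick; its slot, 16 mm wide, is open at the end away from the column and ends so that the neck stops about 6 mm past the seat. The fork stays level as the arm sinks
- fork_mouth (a point): middle of the red flared mouth of the slot, 53 mm before the seat (along -x of the seat), same height. Red lips 6 mm high stand between mouth and seat (23 to 30 mm before the seat), so the flange must pass over them, 8 to 14 mm above the seat, the neck in the slot, and then go down behind them
- lever (a joint): pitch of the arm (rad): 0 empty, grows as it sinks, stop at 0.55. Arm 240 mm long; seat height is about 237 mm + 240 mm x sin(0.22 - joint); the seat moves some 6 mm out and back on its arc. Spring about 90 N/m at the fork, lightly damped: the screwdriver sinks it 30 to 110 mm by its weight. Slow means under 0.22 rad/s (53 mm/s at the fork); over 0.32 is a drop or a spring-up
- swing (a joint): swing of the arm about the upright column (rad); turns with little friction and stays where it is put
- oil_can_mid (a point): half-way up a grey, red-capped oil can (46 mm across, 146 mm tall) that stands near the arm; leave it alone
Things that resemble listed ones, but are neither listed nor needed, are in the scene too. Leave any pink look-alike of the part that bears dock_rest alone.

How it is judged (in metres and radians):
On the way, in this order (a step that is already met when the one before it is completed fails the run):
1. the screwdriver is held and lifted clear of its dock (distance between driver_flange and dock_rest above 0.055 m and contact force between the fingers and driver above 0.5 N), for 0.1 s.
2. the flange sits in the fork, the arm has sunk and settled, and the screwdriver is still held (contact force between the fingers and driver above 0.3 N and horizontal distance between driver_flange and seat below 0.01 m and z of driver_flange in the frame of seat between -0.004 and 0.004 m and value of joint lever above 0.09 rad and velocity of joint lever between -0.06 and 0.06 rad/s), for 0.4 s.
At the end, for the whole second after the job is handed in: the screwdriver hangs upright (within 0.12 rad) in the fork, its flange flat on the seat (within 4 mm) and within 10 mm of the seat's centre, the arm sunk under it and at rest, nothing held (horizontal distance between driver_flange and seat below 0.01 m and z of driver_flange in the frame of seat between -0.004 and 0.004 m and angle between driver_flange's own z axis and vertical below 0.12 rad and value of joint lever above 0.09 rad and velocity of joint lever between -0.06 and 0.06 rad/s and linear speed of driver below 0.03 m/s); the robot touches nothing.
It fails at once if the arm drops, is knocked down or springs up (faster than 0.32 rad/s) (velocity of joint lever above 0.32 rad/s or velocity of joint lever below -0.32 rad/s).
It fails at once if the oil can is pushed away or knocked over (distance of oil_can_mid from where it was at the start of the episode above 0.03 m or angle between oil_can_mid's own z axis and vertical above 0.3 rad).
It also fails if it takes over 54 s, if anything falls off the work surface, if the arm or the gripper's body presses on something with over 40 N, if the wrist force passes 120 N, or if a joint passes its speed limit or range.

## Robot

A 6-joint arm with a two-finger parallel gripper is mounted at the origin on a cart in front of the work surface, level with it; the furniture and walls round the work are solid. World frame = base frame: x ahead of the robot, y to its left, z up, the work surface at z = 0. Lengths are in m, angles in degrees, forces in N, time in s.
With the tool pointing down it reaches from about 0.25 to 0.85 m from the base axis. Payload 12.5 kg.
Tool frame: the origin (TCP) lies at the very end of the fingers, on their centre line; the grasp point (between the pads) lies 19 mm behind it (tcp_to_grasp is the distance from the TCP to the grasp point, in m); z points along the fingers, y is the line along which they close (so a half turn about z gives the same grasp; the last joint's range is limited). The gripper opens to 93 mm and grips with 3 to 60 N. Pads are 15 mm wide; open, the fingers measure 128 mm over their backs; the gripper's body (75 mm by 188 mm) begins 65 mm behind the grasp point.
Start: joints at [-68.847, 20.094, 94.641, -0, 65.266, -4.847], TCP at [0.241, -0.494, 0.219] pointing down, gripper open.
Joint ranges: [-157.81, 157.81], [-45, 120.19], [0.68, 151.7], [-89.99, 269.99], [4.06, 180], [-164.3, 164.3]. Speed limits (degrees/s): [127.2, 127.2, 159.86, 180, 180, 180].

## Interface

Orientations are given as [roll, pitch, yaw] about the fixed x, y, z axes, in that order (R = Rz(yaw) Ry(pitch) Rx(roll)).
In Python, from cell import * gives the robot as it stands. The module is installed in compiled form; this text tells all that it offers.
- The arm moves only by the shell command python3 -m creep 'ROWS' [FORCE]. ROWS is JSON, a list of rows, each an object of numbers: "fingers": the opening in per cent of the stroke, from 0 (shut) to 100 (fully open); "dx", "dy", "dz": the shift along the world's x, y, z in m; "wx", "wy", "wz": the turn, a rotation vector about the world's x, y, z in rad. In form: [{"fingers": .., "dx": .., "dy": .., "dz": .., "wx": .., "wy": .., "wz": ..}, ...]. A call has 1 to 5 rows; each row is the pose to reach, as a shift and turn from the pose commanded when the call began; what a row does not reach only later rows make up. A row lasts 1/10 s, in which the tool goes at most 50 mm and 8.59 degrees, less where a joint would pass 70% of its speed; a pose out of reach is approached as far as the arm can. A call with a gripper value outside its range is refused whole. The fingers move at their own pace and stop on an object; FORCE is the grip in N (left out, the last holds). Time passes only in rows, so rows that repeat a pose let the fingers close. It gives the time, the measured TCP pose, the force, the opening and the grip force at its end, in the units of the state.
- read_state(): the state, without advancing time (a new reading comes with each control period).
- read_camera(name): name is "scene" or "top"; returns the picture (420x560x3 uint8, blue, green, red); there is no depth.
- calibration(name): a dict with "fx", "fy", "cx", "cy" (pixels), "extrinsics" (4x4, takes a point from camera to world coordinates). Camera axes: x right, y down, z forward; pixel columns grow to the right and rows downward; lengths in m; the calibration is good to about 2 mm. A picture is of the moment at which its call begins. calibration takes no time and is no camera call.
- hand_in(): hands the job in; it is judged then, once.
The state is a dict: "clock": time; "joints": joint angles; "qd": joint speeds; "tau": joint torques, N m; "tcp_pos": TCP position; "tcp_rot": TCP orientation; "wrist_force": force on the tool from outside, world axes, zero at the start; "moment": the same for the moment, N m; "grip_width": finger opening in m; "grasp_force": force on a finger pad.
Only numpy, scipy, OpenCV 4.12 (cv2) and the standard library are available. Lean on these libraries where they do the work, as an engineer would, in place of code of your own. Each camera call takes 0.05 s, during which the arm holds its last target. There are 200 camera calls.

## Working session

There is one attempt and no reset: what is moved stays moved. The work goes in short steps, Python scripts to look and compute and a shell command to move; the robot and the scene stay as the last step left them, time stands still between calls to the robot, and variables do not carry over. Pictures are saved under pics/ and viewed, at most 10 in all, crops included, and the job is handed in when it is done.

```bash
mkdir -p pics; cat > h.py <<'E'
from cell import *
import numpy as np, cv2
def ray(c,u,v):
    K=calibration(c);E=np.array(K["extrinsics"])
    d=E[:3,:3]@np.array([(u-K["cx"])/K["fx"],(v-K["cy"])/K["fy"],1.])
    return E[:3,3],d/np.linalg.norm(d)
def onz(c,u,v,z):
    o,d=ray(c,u,v); return o+d*(z-o[2])/d[2]
def tri(a,b):
    o1,d1=ray(*a);o2,d2=ray(*b)
    s=np.linalg.lstsq(np.c_[d1,-d2],o2-o1,rcond=None)[0]
    p,q=o1+d1*s[0],o2+d2*s[1]; return (p+q)/2,np.linalg.norm(p-q)
def proj(c,p):
    K=calibration(c);E=np.linalg.inv(np.array(K["extrinsics"]))
    q=E[:3,:3]@np.array(p)+E[:3,3]; return K["fx"]*q[0]/q[2]+K["cx"],K["fy"]*q[1]/q[2]+K["cy"]
E
python3 - <<'E'
from h import *
np.set_printoptions(precision=3,suppress=True)
for n in("scene","top"):
    cv2.imwrite(f"pics/{n}0.png",read_camera(n)); k=calibration(n);print(n,k["fx"],np.array(k["extrinsics"]))
print(read_state())
E
```

```text
scene 509.4052230913876 [[-0.757 -0.256  0.601 -0.044]
 [-0.653  0.311 -0.691  0.673]
 [-0.01  -0.916 -0.402  0.621]
 [ 0.     0.     0.     1.   ]]
top 504.55998752878253 [[-0.006 -0.996  0.087  0.524]
 [-1.     0.006 -0.001 -0.05 ]
 [ 0.    -0.087 -0.996  1.152]
 [ 0.     0.     0.     1.   ]]
{'clock': 0.1, 'joints': array([-68.847,  20.12 ,  94.674,   0.001,  65.266,  -4.849]), 'qd': array([-0.046, -0.009, -0.114, -0.005,  0.056, -0.044]), 'tau': array([ -0.   , -49.803, -28.571,   0.07 ,   0.024,  -0.   ]), 'tcp_pos': array([ 0.241, -0.494,  0.218]), 'tcp_rot': array([-179.94 ,   -0.006,   26.002]), 'wrist_force': array([ 0.384, -0.907, -0.309]), 'moment': array([ 0.002, -0.022,  0.034]), 'grasp_force': 0.0, 'grip_width': 0.09287508377291125}
```

View pics/scene0.png

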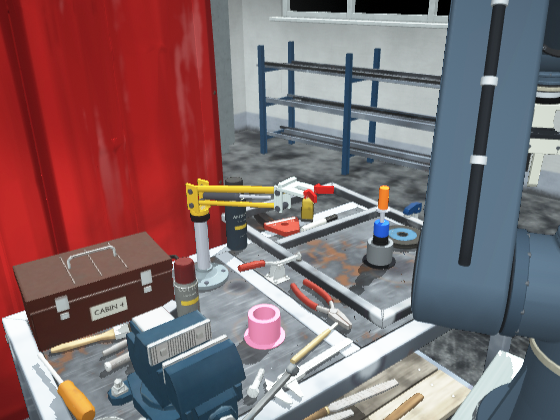

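View pics/top0.png

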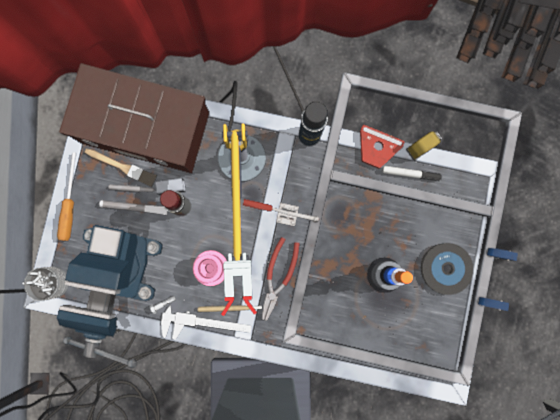

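The scene view shows the orange knob at (384,197) above the blue body in a grey cup. The yellow arm runs from the column at (205,200) to the fork at (300,190), with red lips at (312–325,190). In the top view the knob is at (403,278), the fork at (238,275) with its red mouth at (238,303), and the column at (237,150).

Candidates for the screwdriver: the upright orange knob at top (403,278), or the orange-handled screwdriver lying at (65,220). For the dock: the grey cup at (385,275), or the pink cup at (210,267). I choose the upright one in the grey cup and will check it in a crop.

```bash
python3 - <<'E'
from h import *
np.set_printoptions(precision=4,suppress=True)
S=cv2.imread("pics/scene0.png");T=cv2.imread("pics/top0.png")
def comps(I,box,lo,hi,n):
    x0,y0,x1,y1=box;H=cv2.cvtColor(I[y0:y1,x0:x1],cv2.COLOR_BGR2HSV)
    m=cv2.inRange(H,lo,hi);k,l,st,c=cv2.connectedComponentsWithStats(m)
    for i in range(1,k):
        if st[i,4]>15: print(n,c[i]+[x0,y0],st[i]+[x0,y0,0,0,0])
comps(S,(360,170,410,230),(5,150,120),(20,255,255),"S knob")
comps(T,(380,255,425,300),(5,150,120),(20,255,255),"T knob")
comps(S,(290,170,340,215),(0,150,80),(6,255,255),"S red")
comps(T,(210,250,265,320),(0,150,80),(6,255,255),"T red")
comps(T,(210,250,265,320),(173,150,80),(180,255,255),"T red2")
comps(T,(210,120,265,320),(18,120,80),(35,255,255),"T yel")
f=lambda I,x,y,w,h,s:cv2.resize(I[y:y+h,x:x+w],None,fx=s,fy=s,interpolation=cv2.INTER_CUBIC)
a=f(S,265,165,75,55,5);b=f(S,350,170,60,110,5)[:550];c=f(T,205,245,75,75,5)[:,:];d=f(T,360,245,75,60,5)
out=np.zeros((600,800,3),np.uint8)
out[:275,:375]=a;out[280:600,:375]=c[:320+0];out[:300,380:755]=d
b=f(S,350,175,75,58,5);out[305:595,380:755]=b
cv2.imwrite("pics/crop1.png",out)
E
```

```text
S knob [383.1422 198.3039] [378 187  12  23 204]
T knob [404.298  276.7351] [395 271  18  13 151]
S red [318.3529 191.4632] [304 184  30  19 272]
T red [227.5802 304.    ] [222 297  12  18  81]
T red [248.9412 303.2353] [243 296  14  18  68]
T yel [234.6827 188.5235] [ 223  124   18  136 1062]
T yel [243.1111 137.1111] [240 124   7  27 108]
```

View pics/crop1.png

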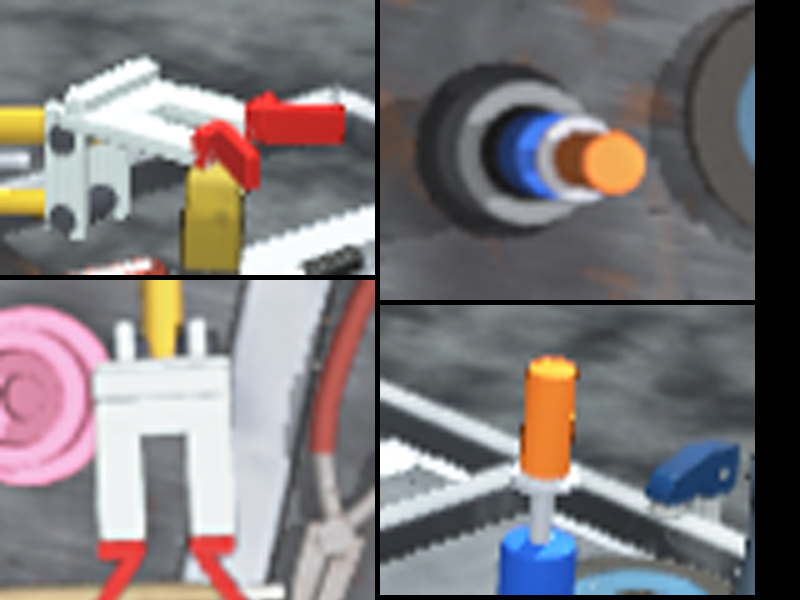

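The crop confirms the choice: an upright orange knob with a steel flange and a blue body in the grey cup. Its top disc is at top (406.4,277.4). The slot's closed end is at about top (238.2,276), and the white/red boundary is at v≈297.

```bash
python3 - <<'E'
from h import *
np.set_printoptions(precision=4,suppress=True)
print("knobtop",onz("top",406.4,277.4,.194))
print("knob S center tri",tri(("scene",383.2,198.3),("top",404.3,276.7)))
p=onz("top",406.4,277.4,.194);p[2]=.170;print(proj("scene",p))
for n,u,v in(("slotend",238.2,276),("bound",238.2,297),("mouth",238.2,314),("Lout",224.5,297),("Rout",251.6,297),("Lrear",223.5,318-245+245),("Lrear2",223.8,262),("Rrear2",250.6,262)):
    print(n,onz("top",u,v,.289))
print("colbase",onz("top",241,158,.01)); print("armstart",onz("top",236.5,160,.26),onz("top",238.2,250,.29))
e=onz("top",238.2,276,.289); 
print("slotend in scene",proj("scene",e),"mouth",proj("scene",onz("top",238.2,314,.289)))
E
```

```text
knobtop [ 0.492  -0.3018  0.194 ]
knob S center tri (array([ 0.4938, -0.3045,  0.1648]), np.float64(0.003296460496515963))
(np.float64(384.15996739392494), np.float64(196.6871244192962))
slotend [0.4993 0.009  0.289 ]
bound [0.464  0.0091 0.289 ]
mouth [0.4356 0.0091 0.289 ]
Lout [0.4641 0.0323 0.289 ]
Rout [ 0.4638 -0.0136  0.289 ]
Lrear [0.429  0.0339 0.289 ]
Lrear2 [0.5232 0.0336 0.289 ]
Rrear2 [ 0.5229 -0.0121  0.289 ]
colbase [0.7606 0.0217 0.01  ]
armstart [0.7052 0.014  0.26  ] [0.5434 0.009  0.29  ]
slotend in scene (np.float64(296.4763239289902), np.float64(185.50911180804403)) mouth (np.float64(325.0340776002123), np.float64(193.95492771211607))
```

```bash
python3 -m creep '[{"fingers":100,"dx":0.04,"dy":0.03,"dz":0.02,"wx":0,"wy":0,"wz":-0.09},{"fingers":100,"dx":0.08,"dy":0.06,"dz":0.02,"wx":0,"wy":0,"wz":-0.18},{"fingers":100,"dx":0.12,"dy":0.09,"dz":0.02,"wx":0,"wy":0,"wz":-0.27},{"fingers":100,"dx":0.16,"dy":0.12,"dz":0.02,"wx":0,"wy":0,"wz":-0.36},{"fingers":100,"dx":0.2,"dy":0.15,"dz":0.02,"wx":0,"wy":0,"wz":-0.454}]' 30
python3 -m creep '[{"fingers":100,"dx":0.03,"dy":0.02},{"fingers":100,"dx":0.052,"dy":0.042},{"fingers":100,"dx":0.052,"dy":0.042},{"fingers":100,"dx":0.052,"dy":0.042}]'
python3 - <<'E'
from h import *
print(read_state())
S=read_camera("scene");T=read_camera("top")
out=np.zeros((420,800,3),np.uint8)
out[:,:400]=cv2.resize(S[130:235,330:430],(400,420));out[:,400:]=cv2.resize(T[210:315,350:450],(400,420))
cv2.imwrite("pics/c2.png",out)
E
```

```text
clock: 0.6
tcp_pos: [0.4395, -0.3449, 0.2385]
tcp_rot: [-180.0, 0.0, -0.2]
wrist_force: [0.2, -0.6, 0.1]
grip_width: 0.0927
grasp_force: 0.0
{'clock': 0.6, 'joints': array([-4.28943589e+01,  1.98814155e+01,  9.19927267e+01, -8.36732604e-04,
        6.81402653e+01,  4.73384592e+01]), 'qd': array([ 5.14675081e+01,  1.19592917e+01, -1.67609998e+01, -6.15855506e-02,
        4.62586378e+00,  1.04785394e+02]), 'tau': array([-6.16404846e+00, -5.35997665e+01, -2.68562990e+01,  1.17404284e-01,
       -2.55827419e-02, -3.06791805e+00]), 'tcp_pos': array([ 0.43953941, -0.34489802,  0.2385187 ]), 'tcp_rot': array([-1.79990808e+02,  1.11210210e-02, -2.32505553e-01]), 'wrist_force': array([ 0.19971762, -0.5888066 ,  0.14531865]), 'moment': array([ 0.01114717, -0.02878432, -0.06673974]), 'grasp_force': 0.0, 'grip_width': 0.09266423111101647}schema error: expected keys fingers, dx, dy, dz, wx, wy, wz
```

View pics/c2.png

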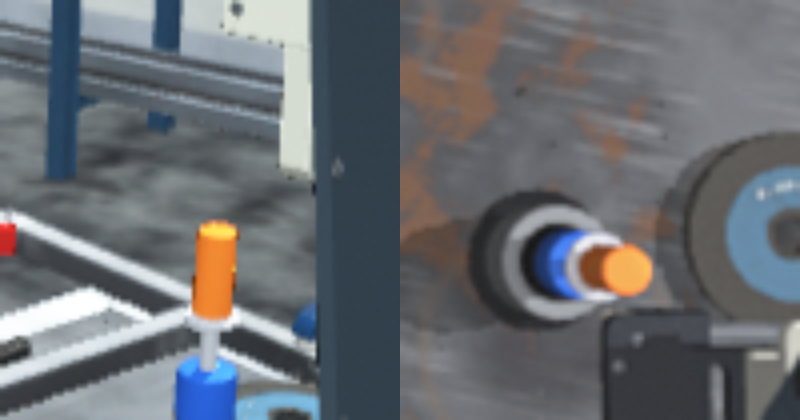

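The picture shows the knob untouched, its top at top (406,278) and scene (384,187). The gripper is clear of it, just behind. Now I move above it.

```bash
python3 -m creep '[{"fingers":100,"dx":0.025,"dy":0.02,"dz":0,"wx":0,"wy":0,"wz":0},{"fingers":100,"dx":0.0515,"dy":0.041,"dz":0,"wx":0,"wy":0,"wz":0},{"fingers":100,"dx":0.0515,"dy":0.041,"dz":0,"wx":0,"wy":0,"wz":0},{"fingers":100,"dx":0.0515,"dy":0.041,"dz":0,"wx":0,"wy":0,"wz":0}]'
python3 - <<'E'
from h import *
print(read_state()["tcp_pos"],read_state()["tcp_rot"])
S=read_camera("scene");T=read_camera("top")
out=np.zeros((420,800,3),np.uint8)
out[:,:400]=cv2.resize(S[130:235,330:430],(400,420));out[:,400:]=cv2.resize(T[210:315,350:450],(400,420))
cv2.imwrite("pics/c3.png",out)
E
```

```text
clock: 1.1
tcp_pos: [0.4894, -0.3056, 0.2382]
tcp_rot: [-180.0, 0.0, 0.1]
wrist_force: [-0.4, -0.8, 0.2]
grip_width: 0.0927
grasp_force: 0.0
[ 0.48936282 -0.30555965  0.23823802] [-1.79988431e+02  4.89820900e-02  6.64327135e-02]
```

View pics/c3.png

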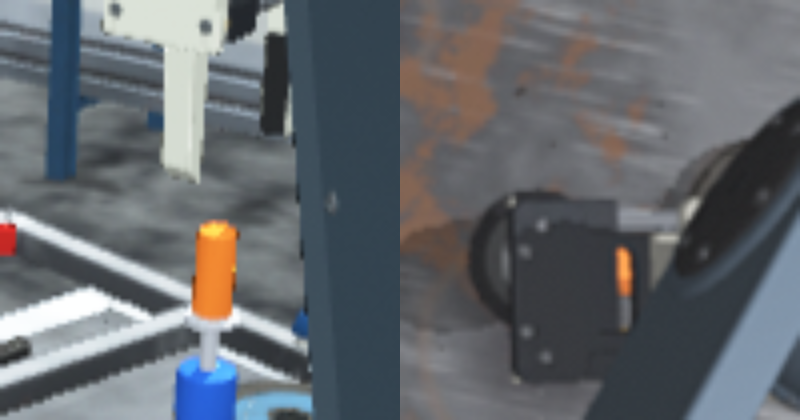

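The fingers straddle the knob; it is visible in the gap at top (506,278). I correct by 3 mm, descend and close.

```bash
python3 -m creep '[{"fingers":100,"dx":0.003,"dy":0.003,"dz":-0.03,"wx":0,"wy":0,"wz":0},{"fingers":100,"dx":0.003,"dy":0.003,"dz":-0.06,"wx":0,"wy":0,"wz":0},{"fingers":100,"dx":0.003,"dy":0.003,"dz":-0.087,"wx":0,"wy":0,"wz":0},{"fingers":100,"dx":0.003,"dy":0.003,"dz":-0.087,"wx":0,"wy":0,"wz":0}]'
python3 -m creep '[{"fingers":5,"dx":0,"dy":0,"dz":0,"wx":0,"wy":0,"wz":0},{"fingers":5,"dx":0,"dy":0,"dz":0,"wx":0,"wy":0,"wz":0},{"fingers":5,"dx":0,"dy":0,"dz":0,"wx":0,"wy":0,"wz":0},{"fingers":5,"dx":0,"dy":0,"dz":0,"wx":0,"wy":0,"wz":0},{"fingers":5,"dx":0,"dy":0,"dz":0,"wx":0,"wy":0,"wz":0}]' 30
```

```text
clock: 1.6
tcp_pos: [0.4904, -0.3022, 0.1486]
tcp_rot: [-179.8, 0.3, -0.1]
wrist_force: [0.6, 0.2, 0.4]
grip_width: 0.0933
grasp_force: 0.0
clock: 2.1
tcp_pos: [0.4929, -0.3026, 0.1522]
tcp_rot: [180.0, -0.0, -0.0]
wrist_force: [-1.0, -0.7, 0.2]
grip_width: 0.0574
grasp_force: 0.0
```

```bash
python3 -m creep '[{"fingers":5,"dx":0,"dy":0,"dz":0,"wx":0,"wy":0,"wz":0},{"fingers":5,"dx":0,"dy":0,"dz":0,"wx":0,"wy":0,"wz":0},{"fingers":5,"dx":0,"dy":0,"dz":0,"wx":0,"wy":0,"wz":0},{"fingers":5,"dx":0,"dy":0,"dz":0,"wx":0,"wy":0,"wz":0},{"fingers":5,"dx":0,"dy":0,"dz":0,"wx":0,"wy":0,"wz":0}]'
python3 -m creep '[{"fingers":5,"dx":0,"dy":0,"dz":0,"wx":0,"wy":0,"wz":0},{"fingers":5,"dx":0,"dy":0,"dz":0,"wx":0,"wy":0,"wz":0},{"fingers":5,"dx":0,"dy":0,"dz":0,"wx":0,"wy":0,"wz":0}]'
```

```text
clock: 2.6
tcp_pos: [0.4927, -0.3024, 0.1516]
tcp_rot: [-180.0, 0.0, -0.0]
wrist_force: [0.9, 0.9, -0.3]
grip_width: 0.0237
grasp_force: 30.0
clock: 2.9
tcp_pos: [0.4927, -0.3025, 0.1516]
tcp_rot: [-180.0, 0.0, -0.0]
wrist_force: [0.9, 0.3, -1.8]
grip_width: 0.0239
grasp_force: 30.0
```

```bash
python3 -m creep '[{"fingers":5,"dx":0,"dy":0,"dz":0.015,"wx":0,"wy":0,"wz":0},{"fingers":5,"dx":0,"dy":0,"dz":0.04,"wx":0,"wy":0,"wz":0},{"fingers":5,"dx":0,"dy":0,"dz":0.07,"wx":0,"wy":0,"wz":0},{"fingers":5,"dx":0,"dy":0,"dz":0.1,"wx":0,"wy":0,"wz":0},{"fingers":5,"dx":0,"dy":0,"dz":0.12,"wx":0,"wy":0,"wz":0}]'
python3 -m creep '[{"fingers":5,"dx":-0.01,"dy":0.01,"dz":0.02,"wx":0,"wy":0,"wz":0},{"fingers":5,"dx":-0.025,"dy":0.035,"dz":0.045,"wx":0,"wy":0,"wz":0},{"fingers":5,"dx":-0.045,"dy":0.07,"dz":0.06,"wx":0,"wy":0,"wz":0},{"fingers":5,"dx":-0.07,"dy":0.1,"dz":0.06,"wx":0,"wy":0,"wz":0},{"fingers":5,"dx":-0.09,"dy":0.13,"dz":0.06,"wx":0,"wy":0,"wz":0}]'
python3 -m creep '[{"fingers":5,"dx":-0.015,"dy":0.035,"dz":0,"wx":0,"wy":0,"wz":0},{"fingers":5,"dx":-0.03,"dy":0.075,"dz":0,"wx":0,"wy":0,"wz":0},{"fingers":5,"dx":-0.03,"dy":0.115,"dz":0,"wx":0,"wy":0,"wz":0},{"fingers":5,"dx":-0.03,"dy":0.145,"dz":0,"wx":0,"wy":0,"wz":0},{"fingers":5,"dx":-0.03,"dy":0.165,"dz":0,"wx":0,"wy":0,"wz":0}]'
python3 -m creep '[{"fingers":5,"dx":0,"dy":0.01,"dz":-0.005,"wx":0,"wy":0,"wz":0},{"fingers":5,"dx":0,"dy":0.0155,"dz":-0.01,"wx":0,"wy":0,"wz":0},{"fingers":5,"dx":0,"dy":0.0155,"dz":-0.015,"wx":0,"wy":0,"wz":0},{"fingers":5,"dx":0,"dy":0.0155,"dz":-0.015,"wx":0,"wy":0,"wz":0},{"fingers":5,"dx":0,"dy":0.0155,"dz":-0.015,"wx":0,"wy":0,"wz":0}]'
python3 - <<'E'
from h import *
s=read_state();print(s["tcp_pos"],s["wrist_force"],s["moment"])
S=read_camera("scene");T=read_camera("top")
out=np.zeros((400,800,3),np.uint8)
out[:,:400]=cv2.resize(S[130:250,265:385],(400,400));out[:,400:]=cv2.resize(T[240:360,178:298],(400,400))
cv2.imwrite("pics/c4.png",out);cv2.imwrite("pics/c4s.png",S);cv2.imwrite("pics/c4t.png",T)
E
```

```text
clock: 3.4
tcp_pos: [0.4929, -0.3026, 0.2735]
tcp_rot: [180.0, -0.1, -0.0]
wrist_force: [-0.7, -0.3, -2.9]
grip_width: 0.0239
grasp_force: 30.0
clock: 3.9
tcp_pos: [0.4014, -0.1712, 0.3316]
tcp_rot: [180.0, -0.0, -0.0]
wrist_force: [0.8, 0.2, -2.6]
grip_width: 0.0242
grasp_force: 30.0
clock: 4.4
tcp_pos: [0.3722, -0.0057, 0.3316]
tcp_rot: [-180.0, -0.0, 0.1]
wrist_force: [1.1, 0.2, -2.8]
grip_width: 0.0237
grasp_force: 30.0
clock: 4.9
tcp_pos: [0.3728, 0.0074, 0.3165]
tcp_rot: [180.0, 0.0, -0.1]
wrist_force: [-0.3, 0.4, -3.4]
grip_width: 0.0237
grasp_force: 30.0
[0.37280883 0.00739666 0.31648395] [-0.32496403  0.44264294 -3.43441083] [ 0.01461708  0.0209706  -0.00806543]
```

View pics/c4.png

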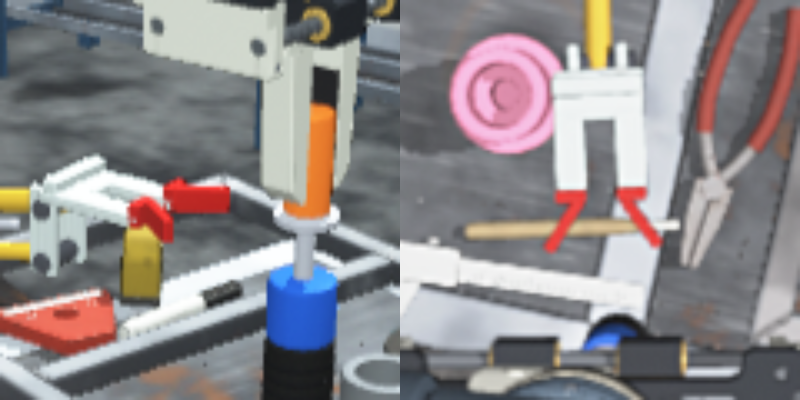

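The picture shows the screwdriver held upright, its flange at scene (357,195) and body top at scene (356,212). The slot mouth lies ahead: slot centre at top u≈238.3, flared tips at top (223,314) and (256,313). I check the flange's height and y against the fork.

```bash
python3 - <<'E'
from h import *
p=read_state()["tcp_pos"]
for dz in(-.0125,-.045):print(dz,proj("scene",p+[0,0,dz]))
print("blue top-view pred edge",proj("top",p+[.018,0,-.045]))
S=cv2.imread("pics/c4s.png");H=cv2.cvtColor(S,cv2.COLOR_BGR2HSV)
m=cv2.inRange(H,(105,180,80),(125,255,255));m[:, :335]=0;m[:,380:]=0;m[:200]=0;m[250:]=0
print("blue bbox",cv2.boundingRect(m))
for dz in(-.045,-.085):print([proj("scene",p+[0,0,dz])])
T=cv2.imread("pics/c4t.png");H=cv2.cvtColor(T,cv2.COLOR_BGR2HSV);r=cv2.inRange(H,(0,170,80),(6,255,255))|cv2.inRange(H,(174,170,80),(180,255,255))
for b in((215,290,238,320),(238,290,265,320)):
  q=np.argwhere(r[b[1]:b[3],b[0]:b[2]])+[b[1],b[0]]
  for v in (299,304,309,313): 
    k=q[q[:,0]==v][:,1]; print(v,k.min() if len(k) else None,k.max() if len(k) else None)
# grayscale row profile of slot
for v in(280,287,293): print(v,T[v,222:256].mean(1).astype(int))
# seat height check: stereo on slot-end/lip corners
E
```

```text
-0.0125 (np.float64(356.5944529694568), np.float64(194.2069590858224))
-0.045 (np.float64(355.64972833596386), np.float64(212.24114180966146))
blue top-view pred edge (np.float64(239.78985762263233), np.float64(339.32909579689397))
blue bbox (345, 210, 21, 25)
[(np.float64(355.64972833596386), np.float64(212.24114180966146))]
[(np.float64(354.52609367776034), np.float64(233.69060128438335))]
299 225 232
304 227 230
309 225 227
313 222 224
299 244 247
304 248 249
309 251 253
313 None None
280 [202 156 197 246 243 241 241 241 241 245 240 166 122 124 127 129 129 129
 126 121 181 242 243 242 241 241 241 242 240 224 213 212 209 209]
287 [112 115 183 243 243 242 241 241 241 243 245 211 111 104 110 112 111 110
 108 107 141 221 245 242 241 241 241 241 242 237 219 217 218 219]
293 [119 114 155 228 244 242 241 241 241 242 247 236 117  99 109 113 116 120
 123 120 116 198 250 244 242 242 242 242 244 234 200 218 218 218]
```

```bash
python3 -m creep '[{"fingers":5,"dx":0.012,"dy":0,"dz":0,"wx":0,"wy":0,"wz":0},{"fingers":5,"dx":0.027,"dy":0,"dz":0,"wx":0,"wy":0,"wz":0},{"fingers":5,"dx":0.042,"dy":0,"dz":0,"wx":0,"wy":0,"wz":0},{"fingers":5,"dx":0.054,"dy":0,"dz":0,"wx":0,"wy":0,"wz":0},{"fingers":5,"dx":0.062,"dy":0,"dz":0,"wx":0,"wy":0,"wz":0}]'
python3 -m creep '[{"fingers":5,"dx":0.005,"dy":0,"dz":0,"wx":0,"wy":0,"wz":0},{"fingers":5,"dx":0.01,"dy":0.0003,"dz":0,"wx":0,"wy":0,"wz":0},{"fingers":5,"dx":0.015,"dy":0.0005,"dz":0,"wx":0,"wy":0,"wz":0},{"fingers":5,"dx":0.018,"dy":0.0007,"dz":0,"wx":0,"wy":0,"wz":0},{"fingers":5,"dx":0.018,"dy":0.0007,"dz":0,"wx":0,"wy":0,"wz":0}]'
python3 - <<'E'
from h import *
s=read_state();print(s["tcp_pos"],s["wrist_force"],s["moment"])
S=read_camera("scene");T=read_camera("top")
out=np.zeros((400,800,3),np.uint8)
out[:,:400]=cv2.resize(S[140:220,270:350],(400,400));out[:,400:]=cv2.resize(T[240:320,198:278],(400,400))
cv2.imwrite("pics/c5.png",out)
E
```

```text
clock: 5.5
tcp_pos: [0.4359, 0.0079, 0.3165]
tcp_rot: [-180.0, 0.0, -0.0]
wrist_force: [-0.1, 0.0, -3.2]
grip_width: 0.0237
grasp_force: 30.0
clock: 6.0
tcp_pos: [0.453, 0.0087, 0.3166]
tcp_rot: [-180.0, -0.0, -0.0]
wrist_force: [0.0, -0.0, -3.7]
grip_width: 0.0236
grasp_force: 30.0
[0.4529564  0.00874604 0.31664263] [ 0.01018083 -0.00606777 -3.73313903] [-0.04090567  0.03048393  0.04727694]
```

View pics/c5.png

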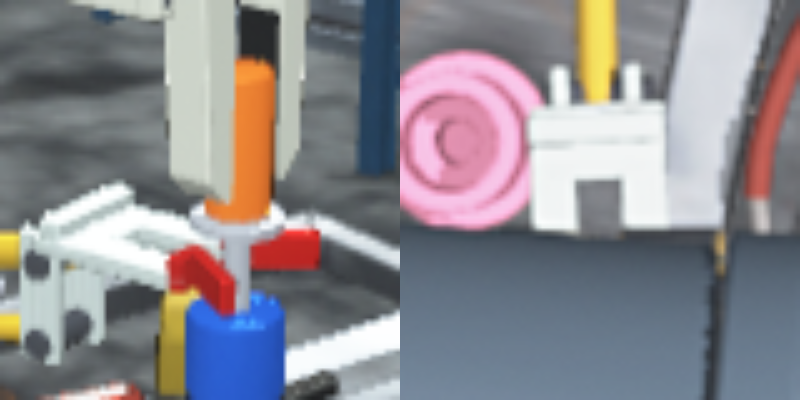

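The neck is in the slot between the red lips (scene ≈ (317,193)), with the flange above them and no contact force. I continue to the seat.

```bash
python3 -m creep '[{"fingers":5,"dx":0.005,"dy":0.0002,"dz":0,"wx":0,"wy":0,"wz":0},{"fingers":5,"dx":0.01,"dy":0.0004,"dz":0,"wx":0,"wy":0,"wz":0},{"fingers":5,"dx":0.015,"dy":0.0006,"dz":0,"wx":0,"wy":0,"wz":0},{"fingers":5,"dx":0.02,"dy":0.0008,"dz":0,"wx":0,"wy":0,"wz":0},{"fingers":5,"dx":0.02,"dy":0.0008,"dz":0,"wx":0,"wy":0,"wz":0}]'
python3 -m creep '[{"fingers":5,"dx":0.004,"dy":0,"dz":0,"wx":0,"wy":0,"wz":0},{"fingers":5,"dx":0.008,"dy":0.0002,"dz":0,"wx":0,"wy":0,"wz":0},{"fingers":5,"dx":0.012,"dy":0.0004,"dz":0,"wx":0,"wy":0,"wz":0},{"fingers":5,"dx":0.0145,"dy":0.0005,"dz":0,"wx":0,"wy":0,"wz":0},{"fingers":5,"dx":0.0145,"dy":0.0005,"dz":0,"wx":0,"wy":0,"wz":0}]'
python3 - <<'E'
from h import *
s=read_state();print(s["tcp_pos"],s["wrist_force"],s["moment"])
S=read_camera("scene");T=read_camera("top")
out=np.zeros((400,800,3),np.uint8)
out[:,:400]=cv2.resize(S[140:220,250:330],(400,400));out[:,400:]=cv2.resize(T[240:320,198:278],(400,400))
cv2.imwrite("pics/c6.png",out)
E
```

```text
clock: 6.6
tcp_pos: [0.4733, 0.0095, 0.3165]
tcp_rot: [-180.0, 0.0, -0.0]
wrist_force: [-0.6, -0.8, -2.6]
grip_width: 0.024
grasp_force: 30.0
clock: 7.1
tcp_pos: [0.4875, 0.0101, 0.3165]
tcp_rot: [-180.0, 0.0, -0.0]
wrist_force: [-1.1, -0.4, -3.6]
grip_width: 0.0229
grasp_force: 30.0
[0.4875136  0.01005063 0.3165408 ] [-1.10020305 -0.4287333  -3.62330494] [ 0.10026231 -0.08507012 -0.00443674]
```

View pics/c6.png

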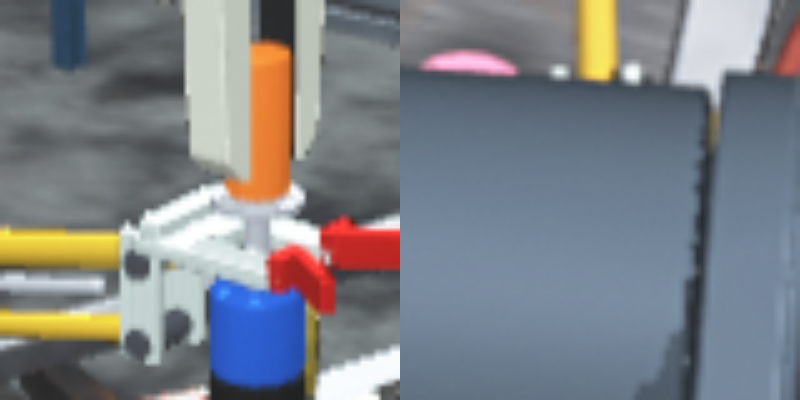

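The neck sits deep in the slot, the flange (scene ≈ (301,180)) is behind the lips and still above the fork. Now I lower slowly, following the arc.

```bash
python3 -m creep '[{"fingers":5,"dx":0,"dy":0,"dz":-0.002,"wx":0,"wy":0,"wz":0},{"fingers":5,"dx":0,"dy":0,"dz":-0.004,"wx":0,"wy":0,"wz":0},{"fingers":5,"dx":0,"dy":0,"dz":-0.006,"wx":0,"wy":0,"wz":0},{"fingers":5,"dx":0,"dy":0,"dz":-0.008,"wx":0,"wy":0,"wz":0},{"fingers":5,"dx":0,"dy":0,"dz":-0.009,"wx":0,"wy":0,"wz":0}]'
python3 -m creep '[{"fingers":5,"dx":0,"dy":0,"dz":-0.001,"wx":0,"wy":0,"wz":0},{"fingers":5,"dx":0,"dy":0,"dz":-0.002,"wx":0,"wy":0,"wz":0},{"fingers":5,"dx":0,"dy":0,"dz":-0.003,"wx":0,"wy":0,"wz":0},{"fingers":5,"dx":0,"dy":0,"dz":-0.004,"wx":0,"wy":0,"wz":0},{"fingers":5,"dx":-0.0005,"dy":0,"dz":-0.006,"wx":0,"wy":0,"wz":0}]'
python3 -m creep '[{"fingers":5,"dx":-0.0004,"dy":0,"dz":-0.002,"wx":0,"wy":0,"wz":0},{"fingers":5,"dx":-0.0008,"dy":0,"dz":-0.004,"wx":0,"wy":0,"wz":0},{"fingers":5,"dx":-0.0012,"dy":0,"dz":-0.006,"wx":0,"wy":0,"wz":0},{"fingers":5,"dx":-0.0016,"dy":0,"dz":-0.008,"wx":0,"wy":0,"wz":0},{"fingers":5,"dx":-0.002,"dy":0,"dz":-0.01,"wx":0,"wy":0,"wz":0}]'
```

```text
clock: 7.7
tcp_pos: [0.4872, 0.01, 0.3074]
tcp_rot: [-180.0, 0.0, -0.0]
wrist_force: [-0.3, 0.3, -3.4]
grip_width: 0.0234
grasp_force: 30.0
clock: 8.2
tcp_pos: [0.4868, 0.01, 0.3016]
tcp_rot: [180.0, -0.0, -0.0]
wrist_force: [0.9, 0.5, -3.0]
grip_width: 0.0233
grasp_force: 30.0
clock: 8.7
tcp_pos: [0.4848, 0.01, 0.2915]
tcp_rot: [180.0, -0.0, -0.0]
wrist_force: [0.5, -0.2, -2.3]
grip_width: 0.0237
grasp_force: 30.0
```

```bash
python3 -m creep '[{"fingers":5,"dx":-0.0003,"dy":0,"dz":-0.002,"wx":0,"wy":0,"wz":0},{"fingers":5,"dx":-0.0006,"dy":0,"dz":-0.004,"wx":0,"wy":0,"wz":0},{"fingers":5,"dx":-0.0009,"dy":0,"dz":-0.006,"wx":0,"wy":0,"wz":0},{"fingers":5,"dx":-0.0012,"dy":0,"dz":-0.008,"wx":0,"wy":0,"wz":0},{"fingers":5,"dx":-0.0014,"dy":0,"dz":-0.01,"wx":0,"wy":0,"wz":0}]'
python3 -m creep '[{"fingers":5,"dx":-0.0002,"dy":0,"dz":-0.002,"wx":0,"wy":0,"wz":0},{"fingers":5,"dx":-0.0004,"dy":0,"dz":-0.004,"wx":0,"wy":0,"wz":0},{"fingers":5,"dx":-0.0006,"dy":0,"dz":-0.006,"wx":0,"wy":0,"wz":0},{"fingers":5,"dx":-0.0006,"dy":0,"dz":-0.006,"wx":0,"wy":0,"wz":0},{"fingers":5,"dx":-0.0006,"dy":0,"dz":-0.006,"wx":0,"wy":0,"wz":0}]'
for i in 1 2 3; do python3 -m creep '[{"fingers":5,"dx":0,"dy":0,"dz":0,"wx":0,"wy":0,"wz":0}]' | grep wrist; done
python3 - <<'E'
from h import *
f=[]
for i in range(6): f.append(read_state()["wrist_force"]); S=read_camera("scene")
print(np.round(f,1),np.mean(f,0),read_state()["tcp_pos"]); cv2.imwrite("pics/c7s.png",S)
E
```

```text
clock: 9.2
tcp_pos: [0.4834, 0.01, 0.2816]
tcp_rot: [-180.0, -0.0, -0.0]
wrist_force: [-0.4, 0.3, -1.6]
grip_width: 0.0233
grasp_force: 30.0
clock: 9.7
tcp_pos: [0.4827, 0.01, 0.2757]
tcp_rot: [-180.0, 0.0, -0.0]
wrist_force: [-1.2, -0.0, 0.3]
grip_width: 0.0237
grasp_force: 30.0
wrist_force: [-0.6, -0.1, -0.3]
wrist_force: [0.2, -0.5, 0.3]
wrist_force: [0.1, -0.5, 0.1]
[[ 0.1 -0.5  0.1]
 [-0.2 -0.3 -0.3]
 [-0.2 -0.6 -0.4]
 [ 0.6 -0.1  0.1]
 [-0.8 -0.  -0.7]
 [ 0.7  0.2 -0.6]] [ 0.02347561 -0.21775731 -0.28641325] [0.4827346  0.01003331 0.27562692]
```

```bash
cat > avg.py <<'E'
from h import *
f=[]
for i in range(24): read_camera("scene"); f.append(read_state()["wrist_force"])
f=np.array(f);print(f.mean(0).round(3),(f.std(0)/24**.5).round(3),read_state()["tcp_pos"],read_state()["clock"])
E
python3 avg.py
python3 -m creep '[{"fingers":5,"dx":0,"dy":0,"dz":-0.001,"wx":0,"wy":0,"wz":0},{"fingers":5,"dx":-0.0002,"dy":0,"dz":-0.002,"wx":0,"wy":0,"wz":0},{"fingers":5,"dx":-0.0003,"dy":0,"dz":-0.003,"wx":0,"wy":0,"wz":0},{"fingers":5,"dx":-0.0003,"dy":0,"dz":-0.003,"wx":0,"wy":0,"wz":0}]'
python3 avg.py
```

```text
[-0.146 -0.073 -0.344] [0.104 0.092 0.112] [0.48275105 0.01003142 0.27561857] 11.5
clock: 11.9
tcp_pos: [0.4825, 0.01, 0.2725]
tcp_rot: [180.0, -0.0, -0.0]
wrist_force: [-0.2, 0.2, -0.4]
grip_width: 0.0236
grasp_force: 30.0
[-0.434 -0.053 -0.158] [0.102 0.1   0.091] [0.48245002 0.01002935 0.27262032] 13.1
```

```bash
python3 -m creep '[{"fingers":5,"dx":0,"dy":0,"dz":-0.0008,"wx":0,"wy":0,"wz":0},{"fingers":5,"dx":-0.0001,"dy":0,"dz":-0.0015,"wx":0,"wy":0,"wz":0},{"fingers":5,"dx":-0.0001,"dy":0,"dz":-0.0015,"wx":0,"wy":0,"wz":0}]'
python3 avg.py
python3 - <<'E'
from h import *
S=read_camera("scene");cv2.imwrite("pics/c8.png",cv2.resize(S[150:230,250:350],(750,600)))
p=read_state()["tcp_pos"]+[0,0,-.0156];print(p,proj("scene",p))
E
```

```text
clock: 13.4
tcp_pos: [0.4823, 0.01, 0.271]
tcp_rot: [180.0, 0.0, -0.0]
wrist_force: [-0.8, -0.1, 0.6]
grip_width: 0.0237
grasp_force: 30.0
[-0.204 -0.257 -0.017] [0.104 0.115 0.12 ] [0.48235037 0.01003422 0.27112441] 14.6
[0.48235919 0.01004495 0.25554219] (np.float64(303.37162636436824), np.float64(205.08252875079611))
```

View pics/c8.png

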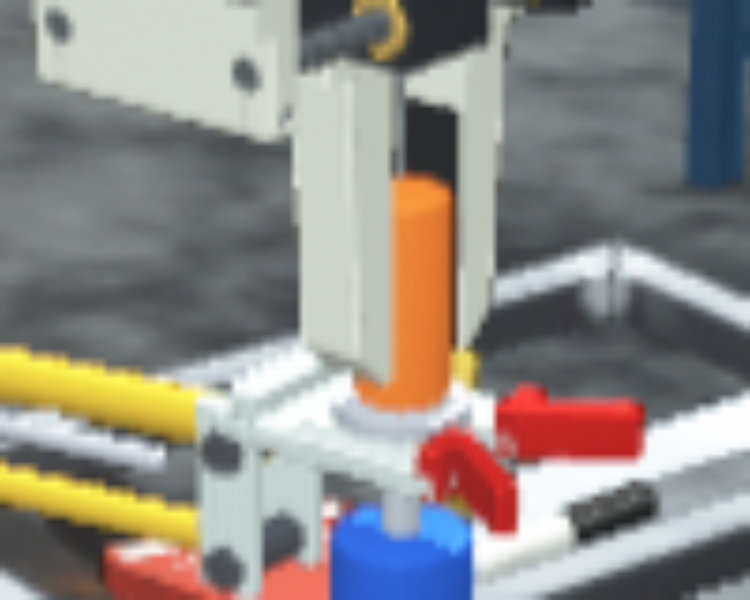

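The flange lies flat on the fork behind the lips (scene ≈ (303,205)), the arm has sunk, and the remaining force is about 0. I soften the grip, then open gently.

```bash
python3 -m creep '[{"fingers":5,"dx":0,"dy":0,"dz":0,"wx":0,"wy":0,"wz":0},{"fingers":5,"dx":0,"dy":0,"dz":0,"wx":0,"wy":0,"wz":0},{"fingers":5,"dx":0,"dy":0,"dz":0,"wx":0,"wy":0,"wz":0},{"fingers":5,"dx":0,"dy":0,"dz":0,"wx":0,"wy":0,"wz":0},{"fingers":5,"dx":0,"dy":0,"dz":0,"wx":0,"wy":0,"wz":0}]' 3
python3 -m creep '[{"fingers":27,"dx":0,"dy":0,"dz":0,"wx":0,"wy":0,"wz":0},{"fingers":29,"dx":0,"dy":0,"dz":0,"wx":0,"wy":0,"wz":0},{"fingers":33,"dx":0,"dy":0,"dz":0,"wx":0,"wy":0,"wz":0},{"fingers":40,"dx":0,"dy":0,"dz":0,"wx":0,"wy":0,"wz":0},{"fingers":60,"dx":0,"dy":0,"dz":0,"wx":0,"wy":0,"wz":0}]'
python3 -m creep '[{"fingers":75,"dx":0,"dy":0,"dz":0,"wx":0,"wy":0,"wz":0},{"fingers":75,"dx":0,"dy":0,"dz":0,"wx":0,"wy":0,"wz":0},{"fingers":75,"dx":0,"dy":0,"dz":0,"wx":0,"wy":0,"wz":0},{"fingers":75,"dx":0,"dy":0,"dz":0,"wx":0,"wy":0,"wz":0},{"fingers":75,"dx":0,"dy":0,"dz":0,"wx":0,"wy":0,"wz":0}]'
```

```text
clock: 15.15
tcp_pos: [0.4823, 0.01, 0.2711]
tcp_rot: [-180.0, 0.0, -0.0]
wrist_force: [-1.2, -0.4, 1.3]
grip_width: 0.0239
grasp_force: 3.0
clock: 15.65
tcp_pos: [0.4824, 0.01, 0.2711]
tcp_rot: [-180.0, -0.0, -0.0]
wrist_force: [0.3, -1.5, -0.1]
grip_width: 0.0411
grasp_force: 0.0
clock: 16.15
tcp_pos: [0.4824, 0.01, 0.2712]
tcp_rot: [180.0, -0.0, -0.0]
wrist_force: [-1.3, -0.1, -0.1]
grip_width: 0.0697
grasp_force: 0.0
```

Released. Now I lift straight up and look.

```bash
python3 -m creep '[{"fingers":75,"dx":0,"dy":0,"dz":0.01,"wx":0,"wy":0,"wz":0},{"fingers":75,"dx":0,"dy":0,"dz":0.03,"wx":0,"wy":0,"wz":0},{"fingers":75,"dx":0,"dy":0,"dz":0.06,"wx":0,"wy":0,"wz":0},{"fingers":75,"dx":0,"dy":0,"dz":0.09,"wx":0,"wy":0,"wz":0},{"fingers":75,"dx":0,"dy":0,"dz":0.11,"wx":0,"wy":0,"wz":0}]'
python3 -m creep '[{"fingers":75,"dx":-0.04,"dy":0,"dz":0,"wx":0,"wy":0,"wz":0},{"fingers":75,"dx":-0.08,"dy":0,"dz":0,"wx":0,"wy":0,"wz":0},{"fingers":75,"dx":-0.12,"dy":0,"dz":0,"wx":0,"wy":0,"wz":0},{"fingers":75,"dx":-0.15,"dy":0,"dz":0,"wx":0,"wy":0,"wz":0},{"fingers":75,"dx":-0.15,"dy":0,"dz":0,"wx":0,"wy":0,"wz":0}]'
python3 -m creep '[{"fingers":75,"dx":0,"dy":0,"dz":0,"wx":0,"wy":0,"wz":0},{"fingers":75,"dx":0,"dy":0,"dz":0,"wx":0,"wy":0,"wz":0},{"fingers":75,"dx":0,"dy":0,"dz":0,"wx":0,"wy":0,"wz":0},{"fingers":75,"dx":0,"dy":0,"dz":0,"wx":0,"wy":0,"wz":0},{"fingers":75,"dx":0,"dy":0,"dz":0,"wx":0,"wy":0,"wz":0}]'
python3 - <<'E'
from h import *
S=read_camera("scene");T=read_camera("top")
for i in range(4): S2=read_camera("scene")
print("motion",cv2.absdiff(S,S2)[150:260,180:345].max())
out=np.zeros((400,800,3),np.uint8)
out[:,:400]=cv2.resize(S2[160:280,240:360],(400,400));out[:,400:]=cv2.resize(T[240:320,198:278],(400,400))
cv2.imwrite("pics/c9.png",out)
E
```

```text
clock: 16.65
tcp_pos: [0.4826, 0.01, 0.384]
tcp_rot: [180.0, -0.2, -0.0]
wrist_force: [0.3, 0.8, 0.5]
grip_width: 0.0701
grasp_force: 0.0
clock: 17.15
tcp_pos: [0.3301, 0.0102, 0.3824]
tcp_rot: [180.0, -0.1, -0.0]
wrist_force: [-0.5, 0.4, -0.2]
grip_width: 0.0697
grasp_force: 0.0
clock: 17.65
tcp_pos: [0.3326, 0.01, 0.3809]
tcp_rot: [-180.0, 0.0, -0.0]
wrist_force: [-0.2, 0.5, 0.8]
grip_width: 0.0696
grasp_force: 0.0
motion 148
```

View pics/c9.png

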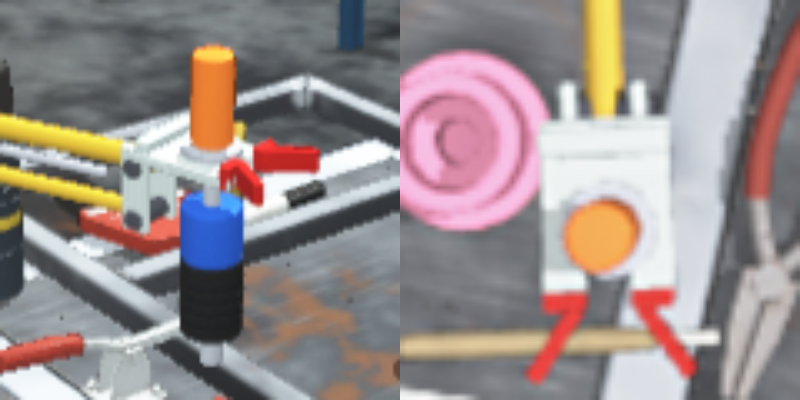

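The screwdriver hangs upright in the fork, its knob top at top (238.4,287.2), with the flange between the lips and the rear block. I check that it has settled and the offset from the seat.

```bash
python3 - <<'E'
from h import *
k=onz("top",238.4,287.2,.313);b=onz("top",239.4,298.5,.2555);print("knob",k,"seat est",b+[.023,0.001,0])
L=[];
for i in range(24):
    S=read_camera("scene")
    m=cv2.inRange(cv2.cvtColor(S,cv2.COLOR_BGR2HSV),(5,150,120),(20,255,255))[160:210,285:325]
    q=cv2.moments(m,True);L.append((q["m10"]/q["m00"],q["m01"]/q["m00"]))
L=np.array(L);print(L[::3].round(2),read_state()["clock"])
E
```

```text
knob [0.48165628 0.00707438 0.313     ] seat est [0.48203862 0.01024168 0.2555    ]
[[18.21 29.83]
 [18.22 29.79]
 [18.22 29.79]
 [18.21 29.83]
 [18.22 29.79]
 [18.21 29.83]
 [18.21 29.83]
 [18.21 29.83]] 19.15
```

It has settled: the knob does not move between frames, and the flange is within about 3 mm of the seat. Handing in.

```bash
python3 -c "from cell import *; print(hand_in())"
```

```text
the job is handed in; nothing more can be done
None
```

The screwdriver hangs upright and at rest by its flange in the sunk fork, about 3 mm off the seat's centre by my estimate; the gripper is clear, and the job was handed in at about 19 s with no verdict shown.

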